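Butt a loose wall tile into the set-out row

ROBOT

A 6-joint arm with a two-finger parallel gripper is mounted at the origin on the work surface. World frame = base frame: x ahead of the robot, y to its left, z up, the work surface at z = 0. Lengths are in m, angles in rad, forces in N, time in s.
With the tool pointing down it reaches from about 0.3 to 0.775 m from the base axis. Payload 14.6 kg.
Tool frame: the origin (TCP) lies midway between the tips of the shut fingers; the grasp point (between the pads) lies 19 mm behind it; z points along the fingers, y is the line along which they close (so a half turn about z gives the same grasp; the last joint's range is limited). The gripper opens to 94 mm and grips with 3 to 60 N. Pads are 16 mm wide; open, the fingers measure 119 mm over their backs; the gripper's body (75 mm by 177 mm) begins 78 mm behind the grasp point.
Start: joints at [1.095, 0.3, 1.521, -0, 1.321, -0.067], TCP at [0.219, 0.505, 0.18] pointing down, gripper open.
Joint ranges: [-3.03, 3.03], [-0.79, 2.21], [0.23, 2.52], [-1.04, 4.18], [0, 3.07], [-2.55, 2.55]. Speed limits (rad/s): [2.22, 2.22, 2.57, 3.14, 3.14, 3.14].

INTERFACE

Orientations are given as [roll, pitch, yaw] about the fixed x, y, z axes, in that order (R = Rz(yaw) Ry(pitch) Rx(roll)).
In Python, from station import telemetry, optics, ctrl gives the robot as it stands.
- The arm moves only by the tool carry_out, never from a script. Its argument "plan" is a list that holds one entry, the list of rows, each a list of 7 numbers: the shift along the tool's x, y, z in mm, then the turn, a rotation vector about the tool's x, y, z in rad, then the finger opening in mm, from 0 to 94. A call has 1 to 20 rows; each row shifts and turns the commanded pose from where the row before left it, along the tool's axes as they then stand; what a row does not reach is not made up. A row lasts 1/12 s, in which the tool goes at most 41.7 mm and 7.16 degrees, less where a joint would pass 70% of its speed; a pose out of reach is approached as far as the arm can. A call with a gripper value outside its range is refused whole. The fingers move at their own pace and stop on an object; "squeeze" is the grip in N (left out, the last holds). Time passes only in rows, so rows that do not move let the fingers close. It gives the time, the measured TCP pose, the force, the opening and the grip force at its end, in the units of the state.
- telemetry.get_obs(): the state, without advancing time (a new reading comes with each control period).
- optics.camera(name): name is "side" or "top"; returns a dict with "pixels" (480x640x3 uint8, red, green, blue), "intrinsics" (3x3 intrinsics, pixels), "origin" and "rotation" of the camera in the world. Camera axes: x right, y down, z forward; pixel columns grow to the right and rows downward; lengths in m; the calibration is good to about 2 mm. A picture is of the moment at which its call begins. There is no depth.
- ctrl.hand_in(): hands the job in; it is judged then, once.
The state is a dict: "time_s": time; "qpos": joint angles; "joint_vel": joint speeds; "tau": joint torques, N m; "ee_pos": TCP position; "eef_rot": TCP orientation; "force": force on the tool from outside, world axes, zero at the start; "moment": the same for the moment, N m; "grip_width": finger opening in m; "grip_force": force on a finger pad.
Only numpy, scipy, OpenCV 4.12 (cv2) and the standard library are available. Lean on these libraries where they do the work, as an engineer would, in place of code of your own. Each camera call takes 0.05 s, during which the arm holds its last target. There are 200 camera calls.

TASK

Wall tiles are being set out dry along the wooden batten on the kitchen worktop. With the fingertips, push the loose full-size tile flat along the worktop until a long edge lies flush against the batten and its end butts up to the tile already fixed there. Only slide it, never pick it up or tip it, leave the mug, tub, scraper and tile offcut where they are, and finish clear of everything.

Things in the scene. Friction and masses are not known exactly. Their poses are not given: they have to be found in the camera images.
- tile: The loose tile to be pushed: a glazed lilac rectangular wall tile, 75 x 150 x 12 mm, lying flat; origin at the centre of its underside, x across its width (75 mm), y along its length (150 mm), z up. About 0.3 kg, slides with ordinary friction. Starts nearer the robot than the batten, up to 0.5 rad askew to it.
- set_tile: The fixed tile, of the same size, look and axes as tile (75 x 150 x 12 mm). Stuck down with a long edge against the batten's near face, its y along the batten, near the batten's left or right end (it varies). The loose tile belongs in line with it, on the side of the batten's middle: centres 150 mm apart. (The paper tape strip at the other end is a flat mark; tiles slide over it.)
- batten: Straight wooden batten, 620 mm long, 20 mm wide, 20 mm high, screwed to the worktop, lying across in front of the robot. Origin at worktop level on its near face (the one towards the robot), at mid-length; x points away from the robot at right angles to that face (the batten fills x 0 to 20 mm, tiles lie at x below 0), y along the batten to the left, z up.
- mug: White ceramic mug, 80 mm across, 90 mm high, standing at the left; origin at the centre of its underside. Leave alone.
- tub: White closed tub of adhesive, 100 mm across, 85 mm high, standing at the right; origin at the centre of its underside. Leave alone.
- scraper: Filling knife lying beyond the batten, about 205 mm long: black handle 110 x 24 x 18 mm along its -x, steel blade 70 mm wide along its +x; origin on its underside where handle meets blade. Leave alone.
- offcut: Cut piece of the same tile, 75 x 60 x 12 mm, lying beyond the batten; origin at the centre of its underside. Leave alone.
Things that resemble listed ones, but are neither listed nor needed, are in the scene too. Leave any blue or orange look-alike of the set_tile alone.

How it is judged:
At the end, for the whole second after the job is handed in: The loose tile lies flat and still, its long edge along the near face of the batten (within 4 mm and 2 degrees) and its end against the fixed tile (gap under about 4.5 mm) (x of tile in the frame of batten between -0.0415 and -0.0335 m and angle between the y axis of tile and the y axis of batten, either way round below 0.035 rad and horizontal distance between tile and set_tile below 0.1545 m and height (world z) of tile below 0.003 m and angle between tile's own z axis and vertical below 0.03 rad and linear speed of tile below 0.01 m/s); the robot touches nothing.
It fails at once if the loose tile is lifted off the worktop (its centre more than 8 mm up) or tipped by more than 7 degrees (height (world z) of tile above 0.008 m or angle between tile's own z axis and vertical above 0.12 rad).
It fails at once if the mug is moved by more than 15 mm (distance of mug from where it was at the start of the episode above 0.015 m).
It fails at once if the adhesive tub is moved by more than 15 mm (distance of tub from where it was at the start of the episode above 0.015 m).
It fails at once if the scraper is moved by more than 15 mm (distance of scraper from where it was at the start of the episode above 0.015 m).
It fails at once if the offcut is moved by more than 15 mm (distance of offcut from where it was at the start of the episode above 0.015 m).
It also fails if it takes over 54 s, if anything falls off the work surface, if the arm or the gripper's body presses on something with over 40 N, if the wrist force passes 120 N, or if a joint passes its speed limit or range.

## Working session

There is one attempt and no reset: what is moved stays moved. The work goes in short steps, Python scripts to look and compute and a tool call to move; the robot and the scene stay as the last step left them, time stands still between calls to the robot, and variables do not carry over. Pictures are saved under pics/ and viewed, at most 10 in all, crops included, and the job is handed in when it is done.

Besides the shell and the picture viewer there is one more tool, called by a JSON object that holds its "name" and its "arguments", one argument or row to a line. carry_out: Moves the arm, as the interface text tells. Its arguments: {"type":"object","properties":{"plan":{"type":"array","items":{"type":"array","items":{"type":"array","items":{"type":"number"}}}},"squeeze":{"type":"number"}},"required":["plan"]}

```bash
mkdir -p pics; cat > h.py <<'E'
import numpy as np, cv2
from station import telemetry, optics, ctrl
def shot(n,f=None):
    c=optics.camera(n)
    if f: cv2.imwrite('pics/'+f,cv2.cvtColor(np.asarray(c['pixels']),cv2.COLOR_RGB2BGR))
    return c
def cast(c,uv,z):
    uv=np.atleast_2d(np.asarray(uv,float)); K=np.array(c['intrinsics']);R=np.array(c['rotation']);o=np.array(c['origin'])
    d=(R@np.linalg.inv(K)@np.c_[uv,np.ones(len(uv))].T).T
    return o+d*((z-o[2])/d[:,2])[:,None]
E
python3 - <<'E'
from h import *
for n in('top','side'):
    c=shot(n,n+'0.png'); print(n,np.round(c['origin'],3),np.round(c['rotation'],3).tolist(),np.round(c['intrinsics'],1).tolist())
o=telemetry.get_obs(); print(o)
E
```

```text
top [ 0.217 -0.077  1.51 ] [-2.926, 0.003, -1.614] [[536.7, 0.0, 316.4], [0.0, 536.7, 235.6], [0.0, 0.0, 1.0]]
side [ 0.027 -1.07   1.392] [-2.453, 0.002, -0.461] [[594.3, 0.0, 318.3], [0.0, 594.3, 238.1], [0.0, 0.0, 1.0]]
{'time_s': 0.1, 'qpos': array([ 1.09538628e+00,  3.00427173e-01,  1.52152636e+00, -7.95535565e-06,
        1.32069037e+00, -6.65461137e-02]), 'joint_vel': array([-0.0005482 , -0.00164536, -0.00250711, -0.00024147,  0.00075261,
       -0.00053708]), 'tau': array([ 2.58315478e-03, -5.32648551e+01, -3.53277934e+01,  7.10381521e-02,
        2.35414901e-02, -7.77855485e-05]), 'ee_pos': array([0.21851874, 0.50444026, 0.17983358]), 'eef_rot': array([-3.14054322e+00, -6.22162679e-05,  2.73273066e+00]), 'force': array([-0.5594553 ,  0.5449421 ,  0.08227444]), 'moment': array([0.03806488, 0.02243181, 0.0134346 ]), 'grip_force': 0.0, 'grip_width': 0.09399521870713402}
```

View pics/top0.png

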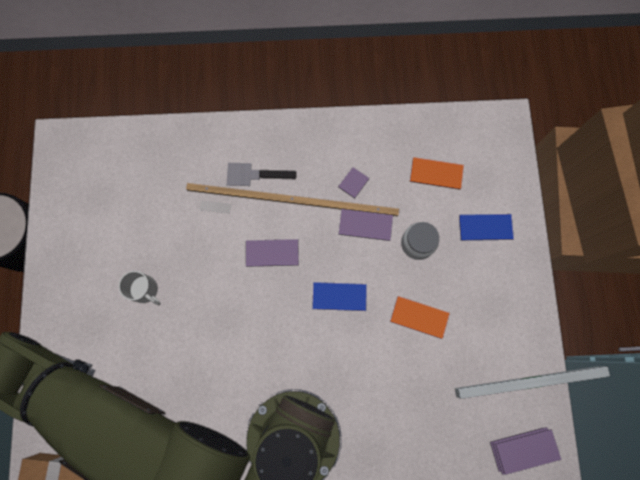

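View pics/side0.png

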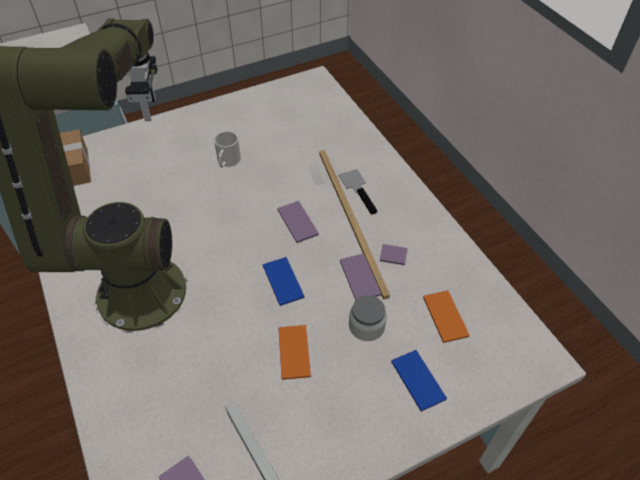

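The top view shows the loose lilac tile at (272,253), the fixed tile at (366,224) and the batten from (188,187) to (398,212). The tub is at (421,240), the mug at (139,288), and the paper tape at (215,207) on the left. The camera rotation is given as rpy. Next I measure.

```bash
sed -i "s/R=np.array(c\['rotation'\])/R=Rotation.from_euler('xyz',c['rotation']).as_matrix()/; 1a from scipy.spatial.transform import Rotation" h.py
cat >> h.py <<'E'
def rects(c,lo,hi,z,amin=300):
    hsv=cv2.cvtColor(np.asarray(c['pixels']),cv2.COLOR_RGB2HSV)
    m=cv2.inRange(hsv,lo,hi); m=cv2.morphologyEx(m,cv2.MORPH_OPEN,np.ones((3,3),np.uint8))
    out=[]
    for k in cv2.findContours(m,cv2.RETR_EXTERNAL,cv2.CHAIN_APPROX_NONE)[0]:
        if cv2.contourArea(k)<amin: continue
        P=cast(c,k[:,0,:],z)[:,:2]
        (cx,cy),(w,h),a=cv2.minAreaRect((P*1000).astype(np.float32))
        a=np.radians(a)
        if w>h: w,h=h,w; L=a
        else: L=a+np.pi/2
        L=(L+0)%np.pi   # direction of long side, from world x
        out.append((round(cx,1),round(cy,1),round(w,1),round(h,1),round(L-np.pi/2,4),tuple(k[:,0].mean(0).round())))
    return out
LIL=((120,25,60),(165,120,255)); WOOD=((10,70,110),(25,200,255))
E
python3 - <<'E'
from h import *
for n in('top','side'):
    c=shot(n); 
    for p in ([(272,253),(366,224),(290,198)] if n=='top' else [(298,221),(360,277),(350,215)]): print(cv2.cvtColor(np.asarray(c['pixels'])[p[1]:p[1]+1,p[0]:p[0]+1],cv2.COLOR_RGB2HSV)[0,0])
    print(n,'tiles');[print(r) for r in rects(c,*LIL,.012)]
    print('wood');[print(r) for r in rects(c,*WOOD,.02)]
c=shot('top')
for p,z in(((421,240),.085),((139,288),.09)): print(cast(c,p,z))
E
```

```text
[140  59 130]
[140  57 129]
[ 15  76 147]
top tiles
(-55.7, -608.8, 86.5, 168.2, np.float64(0.1998), (np.float64(525.0), np.float64(451.0)))
(501.6, 41.7, 74.9, 147.2, np.float64(-0.0155), (np.float64(272.0), np.float64(252.0)))
(571.4, -228.1, 75.5, 149.2, np.float64(-0.1716), (np.float64(365.0), np.float64(224.0)))
(699.6, -201.3, 58.9, 75.0, np.float64(0.8988), (np.float64(353.0), np.float64(182.0)))
wood
(-48.2, 676.5, 46.7, 69.9, np.float64(-0.1142), (np.float64(32.0), np.float64(470.0)))
(302.4, -360.0, 70.7, 144.6, np.float64(-0.3652), (np.float64(420.0), np.float64(317.0)))
(633.1, -141.8, 20.0, 242.3, np.float64(-0.1697), (np.float64(334.0), np.float64(204.0)))
(675.2, 103.4, 19.8, 242.2, np.float64(-0.1684), (np.float64(249.0), np.float64(194.0)))
(588.8, -813.9, 54.1, 264.5, np.float64(1.4815), (np.float64(566.0), np.float64(213.0)))
(714.8, -443.8, 70.7, 144.1, np.float64(-0.2069), (np.float64(436.0), np.float64(173.0)))
(690.4, -990.7, 68.1, 412.8, np.float64(1.5644), (np.float64(626.0), np.float64(170.0)))
[146  48 121]
[145  46 122]
[ 16  38 128]
side tiles
(-49.8, -520.8, 49.3, 96.3, np.float64(1.1096), (np.float64(182.0), np.float64(472.0)))
(573.1, -230.0, 76.4, 152.2, np.float64(-0.1664), (np.float64(360.0), np.float64(277.0)))
(700.5, -203.1, 63.6, 73.1, np.float64(0.8997), (np.float64(393.0), np.float64(254.0)))
(502.7, 40.5, 75.3, 153.2, np.float64(-0.0179), (np.float64(297.0), np.float64(221.0)))
wood
(302.7, -366.7, 74.5, 152.2, np.float64(-0.3637), (np.float64(294.0), np.float64(352.0)))
(714.9, -451.2, 77.3, 152.2, np.float64(-0.206), (np.float64(445.0), np.float64(316.0)))
(635.8, -142.3, 20.0, 237.5, np.float64(-0.1678), (np.float64(365.0), np.float64(247.0)))
[[ 0.50388019 -0.36868394  0.085     ]]
[[0.40607078 0.39056357 0.09      ]]
```

{"name": "carry_out", "arguments": {
  "plan": [
    [[-21,-18,0,0,0,0,94],[-21,-18,0,0,0,0,94],[-21,-18,0,0,0,0,94],[-21,-18,0,0,0,0,94],[-21,-18,0,0,0,0,94],[-21,-18,0,0,0,0,94],[-21,-18,0,0,0,0,94],[-21,-18,0,0,0,0,94],[-21,-18,0,0,0,0,94],[-21,-18,0,0,0,0,94],[-21,-18,0,0,0,0,94],[-21,-18,0,0,0,0,94],[-21,-18,0,0,0,0,94],[-21,-18,0,0,0,0,94],[-21,-18,0,0,0,0,94],[-21,-18,0,0,0,0,94],[-21,-18,0,0,0,0,94],[-21,-18,0,0,0,0,94],[0,0,0,0,0,-0.12,94],[0,0,0,0,0,-0.12,94]]
  ]
}}

```text
time_s: 1.92
ee_pos: [0.437, 0.0559, 0.1802]
eef_rot: [-3.141, -0.0, 2.975]
force: [-0.7, 0.1, -0.2]
grip_width: 0.0941
grip_force: 0.0
```

{"name": "carry_out", "arguments": {
  "plan": [
    [[4,0,30,0,0,0,94],[4,0,30,0,0,0,94],[0,0,30,0,0,0,94],[0,0,30,0,0,0,94],[0,0,30,0,0,0,94],[0,0,15,0,0,0,94],[0,0,9,0,0,0,94],[0,0,0,0,0,0,94],[0,0,0,0,0,0,94]]
  ]
}}

```text
time_s: 2.67
ee_pos: [0.4291, 0.0585, 0.0069]
eef_rot: [3.142, 0.0, 2.973]
force: [-0.2, 0.1, -0.1]
grip_width: 0.094
grip_force: 0.0
```

```bash
python3 - <<'E'
from h import *
c=shot('side','side1.png'); cv2.imwrite('pics/crop1.png',cv2.resize(cv2.cvtColor(np.asarray(c['pixels'])[100:320,200:440],cv2.COLOR_RGB2BGR),None,fx=2.5,fy=2.5))
E
```

```text
(no output)
```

View pics/crop1.png

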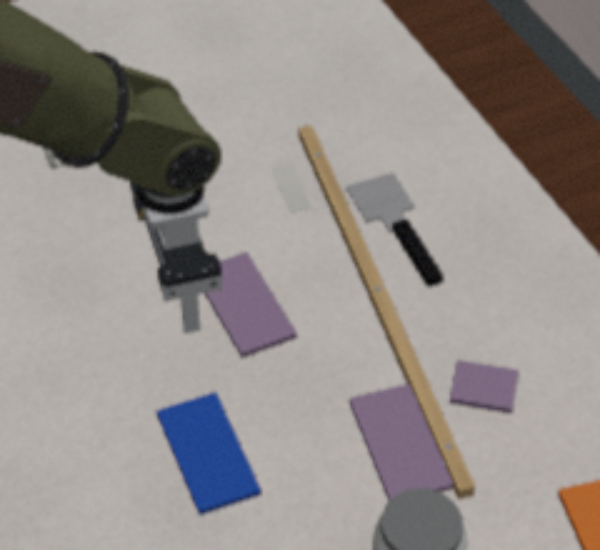

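The open fingers stand behind the near long edge of the tile (crop 190,325). Now I push toward the batten.

{"name": "carry_out", "arguments": {
  "plan": [
    [[-8,0,0,0,0,0,94],[-8,0,0,0,0,0,94],[-8,0,0,0,0,0,94],[-8,0,0,0,0,0,94],[-8,0,0,0,0,0,94],[-8,0,0,0,0,0,94],[-8,0,0,0,0,0,94],[-8,0,0,0,0,0,94],[-8,0,0,0,0,0,94],[-8,0,0,0,0,0,94],[-8,0,0,0,0,0,94],[-8,0,0,0,0,0,94],[-8,0,0,0,0,0,94],[-8,0,0,0,0,0,94],[-8,0,0,0,0,0,94],[-6,0,0,0,0,0,94],[-4,0,0,0,0,0,94],[-2,0,0,0,0,0,94],[0,0,0,0,0,0,94]]
  ]
}}

```text
time_s: 4.3
ee_pos: [0.5591, 0.0362, 0.0063]
eef_rot: [3.142, -0.0, 2.973]
force: [0.4, -0.3, 0.2]
grip_width: 0.0946
grip_force: 0.0
```

```bash
cat >> h.py <<'E'
def check(n='side',set_=(572.2,-229)):
    c=shot(n); b=-.169; X=np.array([np.cos(b),np.sin(b)]);Y=np.array([-X[1],X[0]])
    R=rects(c,*LIL,.012)
    for r in R:
        if r[3]>140 and r[0]>400: d=np.array(r[:2])-set_; print(n,r[:5],'rel set',(d@X).round(1),(d@Y).round(1))
    return c
E
python3 -c "
from h import *
check();check('top')"
```

```text
side (573.2, -229.7, 76.2, 151.3, np.float64(-0.1675)) rel set 1.1 -0.5
side (503.2, 40.5, 74.5, 153.1, np.float64(-0.0143)) rel set -113.3 254.1
top (571.6, -228.0, 75.2, 149.0, np.float64(-0.1717)) rel set -0.8 0.9
```

The side camera says the tile has not moved, so I look.

```bash
python3 - <<'E'
from h import *
c=shot('side'); a=cv2.resize(cv2.cvtColor(np.asarray(c['pixels'])[100:320,200:440],cv2.COLOR_RGB2BGR),None,fx=2.5,fy=2.5)
cv2.imwrite('pics/crop2.png',a)
E
```

```text
(no output)
```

View pics/crop2.png

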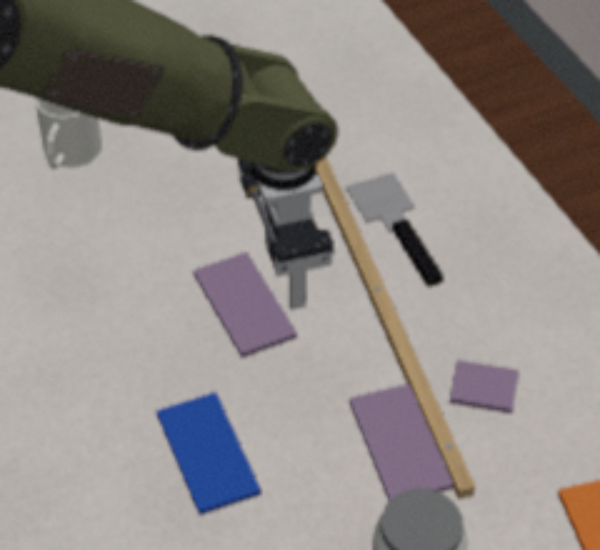

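The fingers (tip at crop 297,305) are now past the tile, which stayed put. I check whether the tip in the picture agrees with the telemetry.

```bash
python3 - <<'E'
from h import *
c=shot('side','side3.png')
for z in (0.006,.02,.03,.05): print(z,cast(c,(200+297/2.5,100+305/2.5),z).round(3))
print(telemetry.get_obs()['ee_pos'],telemetry.get_obs()['grip_width'])
t=shot('top'); cv2.imwrite('pics/top3.png',cv2.resize(cv2.cvtColor(np.asarray(t['pixels'])[150:310,180:440],cv2.COLOR_RGB2BGR),None,fx=3,fy=3))
E
```

```text
0.006 [[0.563 0.011 0.006]]
0.02 [[ 0.557 -0.     0.02 ]]
0.03 [[ 0.553 -0.008  0.03 ]]
0.05 [[ 0.546 -0.023  0.05 ]]
[0.55871508 0.03636841 0.00639006] 0.09420835608824472
```

View pics/top3.png

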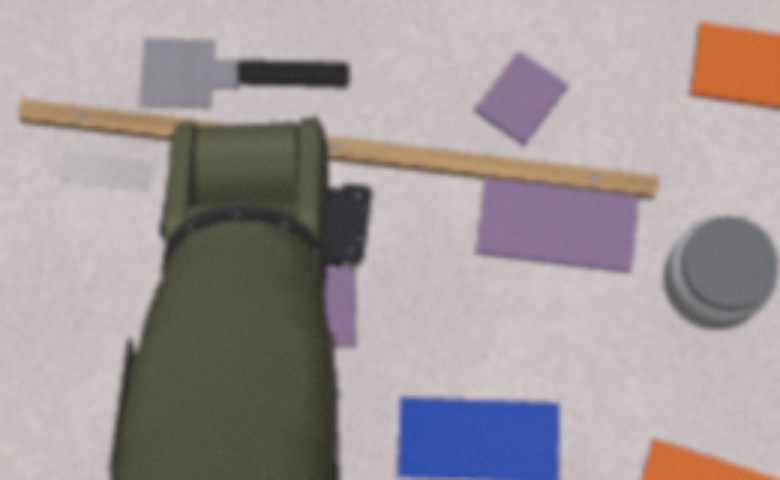

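The top view shows the tile's right end still at (340,305) in the crop. In the side view the tips appear about 25–30 mm above the reported TCP, because open fingers retract on their linkage. I'll go back and lower further with a smaller opening, feeling for the worktop.

{"name": "carry_out", "arguments": {
  "plan": [
    [[0,0,-30,0,0,0,60],[20,0,-20,0,0,0,60],[25,0,0,0,0,0,60],[25,0,0,0,0,0,60],[25,0,0,0,0,0,60],[25,0,0,0,0,0,60],[10,0,0,0,0,0,60],[5,0,20,0,0,0,60],[0,0,20,0,0,0,60],[0,0,7,0,0,0,60],[0,0,2,0,0,0,60],[0,0,0,0,0,0,60]]
  ]
}}

```text
time_s: 5.55
ee_pos: [0.4261, 0.0589, 0.0074]
eef_rot: [-3.141, -0.001, 2.973]
force: [-0.6, 0.7, 0.9]
grip_width: 0.0601
grip_force: 0.0
```

```bash
python3 - <<'E'
from h import *
c=check()
o=telemetry.get_obs(); print(o['ee_pos'],o['force'],o['grip_width'])
K=np.array(c['intrinsics']);R=Rotation.from_euler('xyz',c['rotation']).as_matrix();p=R.T@(o['ee_pos']-np.array(c['origin']));uv=(K@p/p[2])[:2];print(uv)
u,v=uv.astype(int)
cv2.imwrite('pics/crop4.png',cv2.resize(cv2.cvtColor(np.asarray(c['pixels'])[v-60:v+60,u-80:u+80],cv2.COLOR_RGB2BGR),None,fx=5,fy=5))
E
```

```text
side (573.4, -230.2, 75.8, 151.5, np.float64(-0.1735)) rel set 1.4 -1.0
side (502.8, 40.1, 74.8, 153.0, np.float64(-0.0074)) rel set -113.7 253.6
[0.42644876 0.05891495 0.00785658] [ 0.77288341  0.00932968 -0.19685224] 0.05991572214953438
[272.13844456 225.95232013]
```

View pics/crop4.png

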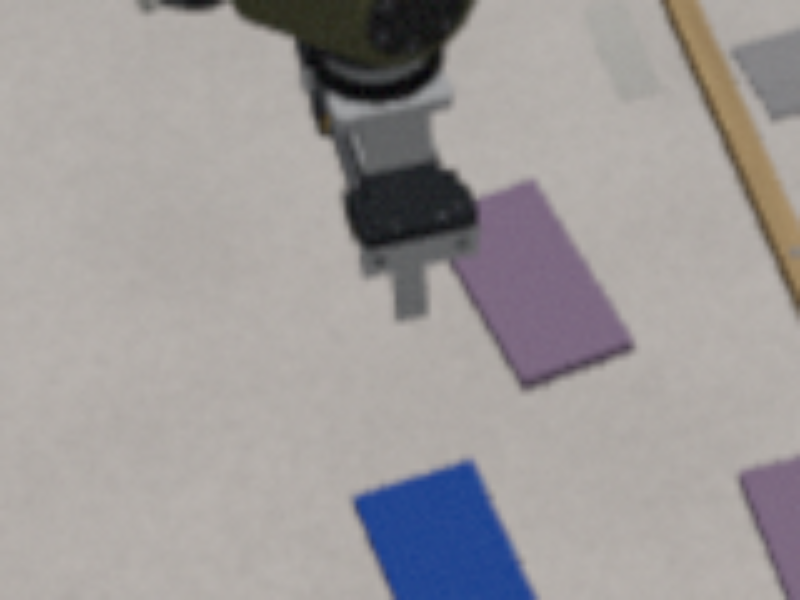

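The fingers are behind the near edge, with the tip at crop (410,320) and still high. I'll feel downward.

{"name": "carry_out", "arguments": {
  "plan": [
    [[0,0,2,0,0,0,60],[0,0,2,0,0,0,60],[0,0,2,0,0,0,60],[0,0,2,0,0,0,60],[0,0,0,0,0,0,60]]
  ]
}}

```text
time_s: 6.02
ee_pos: [0.4257, 0.0589, -0.0009]
eef_rot: [-3.141, -0.0, 2.973]
force: [0.9, 0.3, -0.8]
grip_width: 0.0595
grip_force: 0.0
```

{"name": "carry_out", "arguments": {
  "plan": [
    [[0,0,1,0,0,0,60],[0,0,1,0,0,0,60],[0,0,0,0,0,0,60]]
  ]
}}

```text
time_s: 6.27
ee_pos: [0.4258, 0.0589, -0.0028]
eef_rot: [-3.142, -0.0, 2.973]
force: [0.4, -0.5, 0.0]
grip_width: 0.0605
grip_force: 0.0
```

{"name": "carry_out", "arguments": {
  "plan": [
    [[0,0,1,0,0,0,60],[0,0,1,0,0,0,60],[0,0,0,0,0,0,60]]
  ]
}}

```text
time_s: 6.52
ee_pos: [0.4257, 0.0589, -0.0048]
eef_rot: [-3.142, -0.0, 2.973]
force: [0.5, 0.1, 0.3]
grip_width: 0.0603
grip_force: 0.0
```

{"name": "carry_out", "arguments": {
  "plan": [
    [[0,0,1,0,0,0,60],[0,0,1,0,0,0,60],[0,0,0,0,0,0,60]]
  ]
}}

```text
time_s: 6.77
ee_pos: [0.4258, 0.0589, -0.0068]
eef_rot: [-3.142, -0.0, 2.973]
force: [-0.4, -0.2, 0.3]
grip_width: 0.0599
grip_force: 0.0
```

{"name": "carry_out", "arguments": {
  "plan": [
    [[0,0,1,0,0,0,60],[0,0,0,0,0,0,60]]
  ]
}}

```text
time_s: 6.93
ee_pos: [0.4258, 0.059, -0.0078]
eef_rot: [-3.142, -0.0, 2.973]
force: [-0.6, -1.1, -0.4]
grip_width: 0.0599
grip_force: 0.0
```

{"name": "carry_out", "arguments": {
  "plan": [
    [[0,0,1,0,0,0,60],[0,0,0,0,0,0,60]]
  ]
}}

```text
time_s: 7.1
ee_pos: [0.4258, 0.059, -0.0088]
eef_rot: [3.142, -0.0, 2.973]
force: [0.1, 0.3, 0.3]
grip_width: 0.0597
grip_force: 0.0
```

{"name": "carry_out", "arguments": {
  "plan": [
    [[0,0,1,0,0,0,60],[0,0,1,0,0,0,60],[0,0,0,0,0,0,60]]
  ]
}}

```text
time_s: 7.35
ee_pos: [0.4257, 0.059, -0.0108]
eef_rot: [-3.142, -0.0, 2.973]
force: [-0.3, -0.4, 0.3]
grip_width: 0.0603
grip_force: 0.0
```

{"name": "carry_out", "arguments": {
  "plan": [
    [[0,0,1,0,0,0,60],[0,0,0,0,0,0,60]]
  ]
}}

```text
time_s: 7.52
ee_pos: [0.4258, 0.0589, -0.0118]
eef_rot: [-3.142, -0.0, 2.973]
force: [0.4, -0.5, 0.1]
grip_width: 0.0596
grip_force: 0.0
```

```bash
python3 - <<'E'
from h import *
c=shot('side')
o=telemetry.get_obs(); print(o['ee_pos'],o['force'])
u,v=274,229
cv2.imwrite('pics/crop5.png',cv2.resize(cv2.cvtColor(np.asarray(c['pixels'])[v-30:v+30,u-40:u+40],cv2.COLOR_RGB2BGR),None,fx=10,fy=10))
E
```

```text
[ 0.42579315  0.05895763 -0.01172831] [-0.0800855  -0.09289416  0.03218125]
```

View pics/crop5.png

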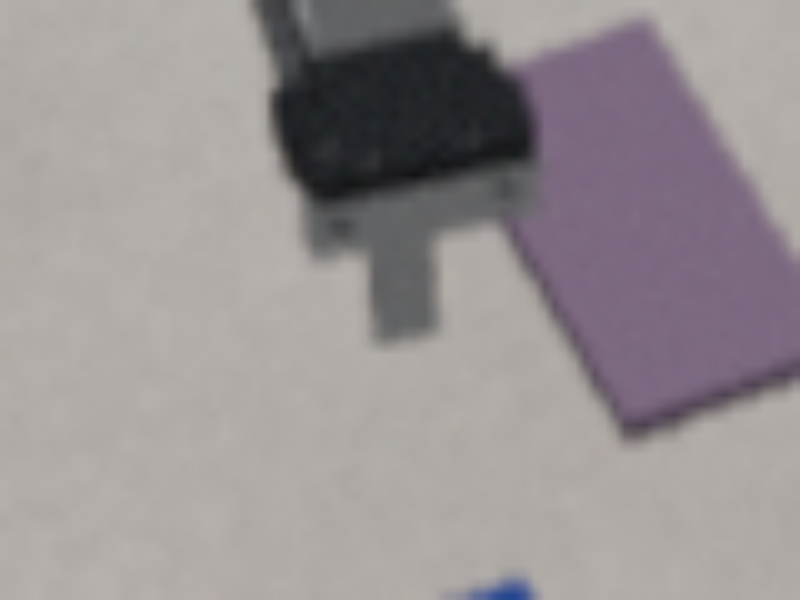

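The tip sits at crop (408,338), which is side pixel (274.8,232.8).

```bash
python3 - <<'E'
from h import *
c=shot('side')
for z in (0,.005,.01,.015,.02,.03): print(z,cast(c,(274.8,232.8),z).round(3))
E
```

```text
0 [[0.425 0.036 0.   ]]
0.005 [[0.424 0.032 0.005]]
0.01 [[0.422 0.028 0.01 ]]
0.015 [[0.421 0.024 0.015]]
0.02 [[0.419 0.02  0.02 ]]
0.03 [[0.416 0.013 0.03 ]]
```

The tips are still about 15–20 mm up, so I continue down by feel.

{"name": "carry_out", "arguments": {
  "plan": [
    [[0,0,2,0,0,0,60],[0,0,2,0,0,0,60],[0,0,2,0,0,0,60],[0,0,0,0,0,0,60]]
  ]
}}

```text
time_s: 7.95
ee_pos: [0.4256, 0.0589, -0.0181]
eef_rot: [-3.141, -0.001, 2.973]
force: [0.0, 0.0, -0.7]
grip_width: 0.06
grip_force: 0.0
```

{"name": "carry_out", "arguments": {
  "plan": [
    [[0,0,1,0,0,0,60],[0,0,1,0,0,0,60],[0,0,1,0,0,0,60],[0,0,0,0,0,0,60]]
  ]
}}

```text
time_s: 8.28
ee_pos: [0.4258, 0.0589, -0.0208]
eef_rot: [-3.142, -0.0, 2.973]
force: [-0.5, -0.7, -0.6]
grip_width: 0.0605
grip_force: 0.0
```

{"name": "carry_out", "arguments": {
  "plan": [
    [[0,0,1,0,0,0,60],[0,0,1,0,0,0,60],[0,0,0,0,0,0,60]]
  ]
}}

```text
time_s: 8.53
ee_pos: [0.4258, 0.0589, -0.0228]
eef_rot: [-3.142, -0.0, 2.973]
force: [0.2, 0.5, -0.2]
grip_width: 0.0601
grip_force: 0.0
```

{"name": "carry_out", "arguments": {
  "plan": [
    [[0,0,1,0,0,0,60],[0,0,1,0,0,0,60],[0,0,0,0,0,0,60]]
  ]
}}

```text
time_s: 8.78
ee_pos: [0.4258, 0.0589, -0.0248]
eef_rot: [-3.142, -0.0, 2.973]
force: [0.2, 0.4, 0.8]
grip_width: 0.06
grip_force: 0.0
```

{"name": "carry_out", "arguments": {
  "plan": [
    [[0,0,1,0,0,0,60],[0,0,1,0,0,0,60],[0,0,0,0,0,0,60]]
  ]
}}

```text
time_s: 9.03
ee_pos: [0.4261, 0.0589, -0.0251]
eef_rot: [-3.142, 0.0, 2.973]
force: [-13.8, -1.2, 35.2]
grip_width: 0.0602
grip_force: 17.8
```

{"name": "carry_out", "arguments": {
  "plan": [
    [[0,0,1,0,0,0,60],[0,0,1,0,0,0,60],[0,0,0,0,0,0,60]]
  ]
}}

```text
time_s: 9.28
ee_pos: [0.4263, 0.059, -0.0254]
eef_rot: [-3.142, 0.001, 2.973]
force: [-27.0, -3.2, 74.5]
grip_width: 0.0607
grip_force: 37.2
```

```bash
python3 - <<'E'
from h import *
c=shot('side')
o=telemetry.get_obs(); print(o['ee_pos'],o['force'])
u,v=274,229
cv2.imwrite('pics/crop6.png',cv2.resize(cv2.cvtColor(np.asarray(c['pixels'])[v-30:v+30,u-40:u+40],cv2.COLOR_RGB2BGR),None,fx=10,fy=10))
E
```

```text
[ 0.42626375  0.05894527 -0.02538126] [-27.16777997  -3.13034694  74.53528223]
```

View pics/crop6.png

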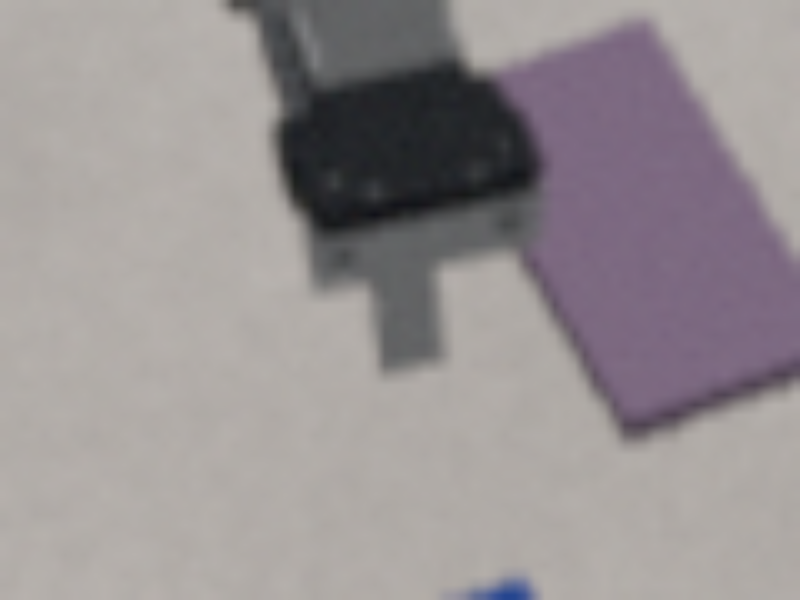

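Contact with the worktop shows at 35 N, with TCP reading −25 mm, so the tips really are 25 mm short of the stated TCP. The picture shows the tips on the worktop at (412,368). I raise about 8 mm from the command, putting the tips about 4 mm up, and push.

{"name": "carry_out", "arguments": {
  "plan": [
    [[0,0,-4,0,0,0,60],[0,0,-4,0,0,0,60],[-8,0,0,0,0,0,60],[-8,0,0,0,0,0,60],[-8,0,0,0,0,0,60],[-8,0,0,0,0,0,60],[-8,0,0,0,0,0,60],[-8,0,0,0,0,0,60],[-8,0,0,0,0,0,60],[-8,0,0,0,0,0,60],[-4,0,0,0,0,0,60],[0,0,0,0,0,0,60]]
  ]
}}

```text
time_s: 10.33
ee_pos: [0.4938, 0.0473, -0.0207]
eef_rot: [3.142, 0.001, 2.973]
force: [-0.1, 0.3, -0.4]
grip_width: 0.06
grip_force: 0.0
```

```bash
python3 -c "
from h import *
check()"
```

```text
side (573.1, -229.7, 76.2, 151.1, np.float64(-0.1708)) rel set 1.0 -0.5
side (537.8, 27.8, 73.4, 152.8, np.float64(-0.1891)) rel set -77.1 247.4
```

The tile slides and has aligned. 78 mm remains to the batten.

{"name": "carry_out", "arguments": {
  "plan": [
    [[-8,0,0,0,0,0,60],[-8,0,0,0,0,0,60],[-8,0,0,0,0,0,60],[-8,0,0,0,0,0,60],[-8,0,0,0,0,0,60],[-8,0,0,0,0,0,60],[-8,0,0,0,0,0,60],[-8,0,0,0,0,0,60],[-4,0,0,0,0,0,60],[-2,0,0,0,0,0,60],[0,0,0,0,0,0,60]]
  ]
}}

```text
time_s: 11.3
ee_pos: [0.5624, 0.0357, -0.0207]
eef_rot: [3.142, 0.001, 2.973]
force: [-0.0, 0.7, 0.8]
grip_width: 0.06
grip_force: 0.0
```

{"name": "carry_out", "arguments": {
  "plan": [
    [[-2,0,0,0,0,0,60],[-2,0,0,0,0,0,60],[-2,0,0,0,0,0,60],[0,0,0,0,0,0,60]]
  ]
}}

```text
time_s: 11.63
ee_pos: [0.5681, 0.0347, -0.0207]
eef_rot: [3.142, 0.0, 2.973]
force: [0.5, 0.3, -0.3]
grip_width: 0.0602
grip_force: 0.0
```

{"name": "carry_out", "arguments": {
  "plan": [
    [[-1,0,0,0,0,0,60],[-1,0,0,0,0,0,60],[-1,0,0,0,0,0,60],[0,0,0,0,0,0,60]]
  ]
}}

```text
time_s: 11.97
ee_pos: [0.5709, 0.0342, -0.0206]
eef_rot: [3.142, 0.0, 2.973]
force: [-0.2, 0.2, -0.0]
grip_width: 0.0601
grip_force: 0.4
```

```bash
python3 -c "
from h import *
check()"
```

```text
side (573.3, -229.7, 76.5, 152.5, np.float64(-0.1733)) rel set 1.2 -0.5
side (614.1, 12.7, 75.0, 149.9, np.float64(-0.1673)) rel set 0.6 245.3
```

It is flush within about 1 mm. I press lightly, then retreat, lift, move to the left end, turn and narrow the fingers.

{"name": "carry_out", "arguments": {
  "plan": [
    [[-1,0,0,0,0,0,60],[-1,0,0,0,0,0,60],[10,0,0,0,0,0,60],[10,0,0,0,0,0,60],[0,0,-30,0,0,0,60],[0,0,-30,0,0,0,60],[-16,24,0,0,0,0,24],[-16,24,0,0,0,0,24],[-16,24,0,0,0,0,24],[-16,24,0,0,0,0,24]]
  ]
}}

```text
time_s: 12.85
ee_pos: [0.6335, 0.1222, 0.0399]
eef_rot: [3.141, 0.001, 2.973]
force: [0.4, -0.1, -0.4]
grip_width: 0.0368
grip_force: 0.0
```

{"name": "carry_out", "arguments": {
  "plan": [
    [[0,0,0,0,0,0.121,24],[0,0,0,0,0,0.121,24],[0,0,0,0,0,0.121,24],[0,0,0,0,0,0.121,24],[0,0,0,0,0,0.121,24],[0,0,0,0,0,0.121,24],[0,0,0,0,0,0.121,24],[0,0,0,0,0,0.121,24],[0,0,0,0,0,0.121,24],[0,0,0,0,0,0.121,24],[0,0,0,0,0,0.121,24],[0,0,0,0,0,0.121,24],[0,0,0,0,0,0.121,24],[0,0,0,0,0,0,24]]
  ]
}}

```text
time_s: 14.02
ee_pos: [0.6325, 0.1211, 0.0394]
eef_rot: [3.141, -0.0, 1.394]
force: [-0.4, 0.6, -1.0]
grip_width: 0.0239
grip_force: 0.0
```

```bash
python3 - <<'E'
from h import *
c=check()
o=telemetry.get_obs(); e=o['ee_pos']
P=Rotation.from_euler('xyz',c['rotation']).as_matrix().T@(e-[0,0,0]-np.array(c['origin']));uv=(np.array(c['intrinsics'])@P/P[2])[:2]
u,v=uv.astype(int);print(e,uv)
cv2.imwrite('pics/crop7.png',cv2.resize(cv2.cvtColor(np.asarray(c['pixels'])[v-40:v+80,u-80:u+80],cv2.COLOR_RGB2BGR),None,fx=5,fy=5))
E
```

```text
side (573.5, -230.1, 75.6, 152.1, np.float64(-0.1675)) rel set 1.5 -0.9
side (615.2, 14.9, 75.6, 152.7, np.float64(-0.1676)) rel set 1.4 247.7
[0.63250743 0.12114645 0.03943625] [323.04993687 184.34584053]
```

View pics/crop7.png

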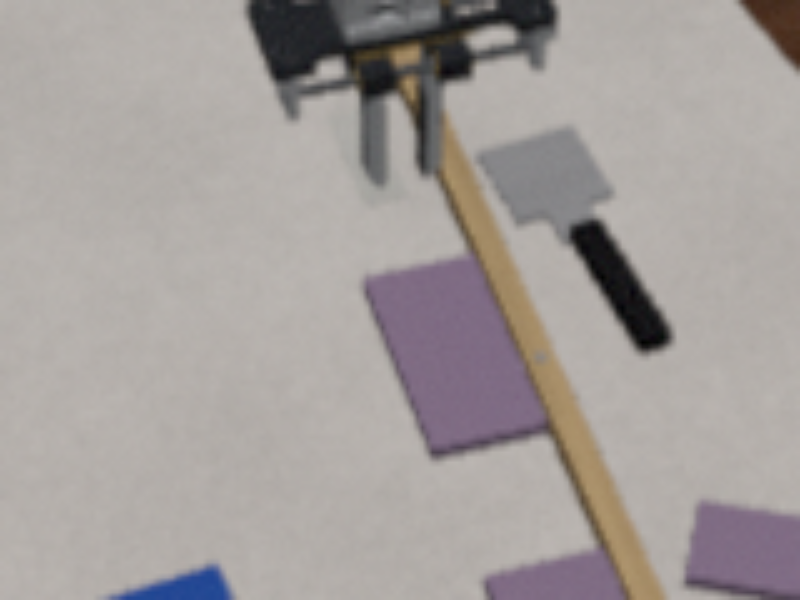

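The tile lies flush against the batten, with its left end at crop (420,270). The fingers are above and left of that end, centred and clear of the batten. Now I lower them by feel.

{"name": "carry_out", "arguments": {
  "plan": [
    [[0,0,20,0,0,0,24],[0,0,10,0,0,0,24],[0,0,5,0,0,0,24],[0,0,3,0,0,0,24],[0,0,2,0,0,0,24],[0,0,0,0,0,0,24]]
  ]
}}

```text
time_s: 14.57
ee_pos: [0.6323, 0.1212, -0.0006]
eef_rot: [3.142, 0.0, 1.401]
force: [-0.5, 0.7, 0.4]
grip_width: 0.0238
grip_force: 0.0
```

{"name": "carry_out", "arguments": {
  "plan": [
    [[0,0,2,0,0,0,24],[0,0,2,0,0,0,24],[0,0,2,0,0,0,24],[0,0,0,0,0,0,24]]
  ]
}}

```text
time_s: 14.9
ee_pos: [0.6321, 0.1211, -0.007]
eef_rot: [-3.141, 0.0, 1.4]
force: [0.6, 0.1, -0.6]
grip_width: 0.0244
grip_force: 0.0
```

{"name": "carry_out", "arguments": {
  "plan": [
    [[0,0,2,0,0,0,24],[0,0,2,0,0,0,24],[0,0,2,0,0,0,24],[0,0,0,0,0,0,24]]
  ]
}}

```text
time_s: 15.23
ee_pos: [0.6319, 0.1211, -0.0132]
eef_rot: [-3.141, 0.0, 1.4]
force: [-0.3, 0.8, 0.6]
grip_width: 0.0241
grip_force: 0.0
```

{"name": "carry_out", "arguments": {
  "plan": [
    [[0,0,2,0,0,0,24],[0,0,2,0,0,0,24],[0,0,0,0,0,0,24]]
  ]
}}

```text
time_s: 15.48
ee_pos: [0.632, 0.1211, -0.0171]
eef_rot: [-3.141, 0.0, 1.4]
force: [0.3, -1.0, -1.6]
grip_width: 0.0241
grip_force: 0.0
```

{"name": "carry_out", "arguments": {
  "plan": [
    [[0,0,2,0,0,0,24],[0,0,2,0,0,0,24],[0,0,0,0,0,0,24]]
  ]
}}

```text
time_s: 15.73
ee_pos: [0.632, 0.1211, -0.0212]
eef_rot: [-3.141, 0.0, 1.4]
force: [0.2, -0.5, -0.4]
grip_width: 0.0241
grip_force: 0.0
```

{"name": "carry_out", "arguments": {
  "plan": [
    [[-8,0,0,0,0,0,24],[-8,0,0,0,0,0,24],[-8,0,0,0,0,0,24],[-8,0,0,0,0,0,24],[-8,0,0,0,0,0,24],[-8,0,0,0,0,0,24],[-8,0,0,0,0,0,24],[0,0,0,0,0,0,24]]
  ]
}}

```text
time_s: 16.4
ee_pos: [0.6225, 0.0642, -0.0206]
eef_rot: [-3.141, 0.0, 1.398]
force: [-0.2, -0.2, -0.7]
grip_width: 0.0241
grip_force: 0.0
```

```bash
python3 -c "
from h import *
check()"
```

```text
side (573.2, -229.7, 76.3, 152.5, np.float64(-0.1733)) rel set 1.1 -0.5
side (609.2, -21.0, 75.2, 155.6, np.float64(-0.1724)) rel set 1.5 211.3
```

It slides straight. About 61 mm remains.

{"name": "carry_out", "arguments": {
  "plan": [
    [[-8,0,0,0,0,0,24],[-8,0,0,0,0,0,24],[-8,0,0,0,0,0,24],[-8,0,0,0,0,0,24],[-8,0,0,0,0,0,24],[-8,0,0,0,0,0,24],[-4,0,0,0,0,0,24],[-2,0,0,0,0,0,24],[-2,0,0,0,0,0,24],[0,0,0,0,0,0,24]]
  ]
}}

```text
time_s: 17.28
ee_pos: [0.6131, 0.0105, -0.0207]
eef_rot: [-3.141, 0.0, 1.4]
force: [-0.2, -0.2, 0.6]
grip_width: 0.0242
grip_force: 0.0
```

{"name": "carry_out", "arguments": {
  "plan": [
    [[-1,0,0,0,0,0,24],[-1,0,0,0,0,0,24],[-1,0,0,0,0,0,24],[-1,0,0,0,0,0,24],[0,0,0,0,0,0,24]]
  ]
}}

```text
time_s: 17.7
ee_pos: [0.6124, 0.0067, -0.0208]
eef_rot: [-3.141, 0.0, 1.4]
force: [0.3, 1.2, 0.7]
grip_width: 0.024
grip_force: 0.7
```

{"name": "carry_out", "arguments": {
  "plan": [
    [[-1,0,0,0,0,0,24],[-1,0,0,0,0,0,24],[-1,0,0,0,0,0,24],[0,0,0,0,0,0,24]]
  ]
}}

```text
time_s: 18.03
ee_pos: [0.6119, 0.0037, -0.0207]
eef_rot: [-3.141, 0.0, 1.4]
force: [0.3, 0.0, 0.1]
grip_width: 0.0241
grip_force: 0.2
```

```bash
python3 -c "
from h import *
c=shot('side'); [print(r) for r in rects(c,*LIL,.012)]"
```

```text
(-49.8, -520.8, 49.3, 96.3, np.float64(1.1096), (np.float64(182.0), np.float64(472.0)))
(700.1, -202.8, 63.7, 72.2, np.float64(0.8947), (np.float64(393.0), np.float64(254.0)))
(586.1, -154.1, 76.3, 304.5, np.float64(-0.1697), (np.float64(352.0), np.float64(258.0)))
```

The two tiles now appear merged, 304.5 mm long. I push on by the millimetre until force shows.

{"name": "carry_out", "arguments": {
  "plan": [
    [[-1,0,0,0,0,0,24],[-1,0,0,0,0,0,24],[0,0,0,0,0,0,24]]
  ]
}}

```text
time_s: 18.33
ee_pos: [0.6116, 0.0028, -0.0207]
eef_rot: [-3.141, -0.001, 1.4]
force: [1.3, 6.9, -0.0]
grip_width: 0.024
grip_force: 3.9
```

{"name": "carry_out", "arguments": {
  "plan": [
    [[-1,0,0,0,0,0,24],[0,0,0,0,0,0,24]]
  ]
}}

```text
time_s: 18.5
ee_pos: [0.6116, 0.0027, -0.0207]
eef_rot: [-3.142, -0.003, 1.4]
force: [1.4, 13.0, -1.6]
grip_width: 0.0244
grip_force: 6.9
```

It has butted up at 13 N. I back off, lift, move clear and check.

{"name": "carry_out", "arguments": {
  "plan": [
    [[3,0,0,0,0,0,24],[10,0,0,0,0,0,24],[15,0,0,0,0,0,24],[15,0,0,0,0,0,24],[0,0,-30,0,0,0,24],[0,0,-30,0,0,0,24],[0,0,-30,0,0,0,24],[0,0,-30,0,0,0,24],[0,0,-30,0,0,0,24],[25,0,-20,0,0,0,24],[25,0,0,0,0,0,24],[25,0,0,0,0,0,24],[25,0,0,0,0,0,24],[25,0,0,0,0,0,24],[0,0,0,0,0,0,24],[0,0,0,0,0,0,24]]
  ]
}}

```text
time_s: 19.83
ee_pos: [0.6397, 0.1685, 0.149]
eef_rot: [-3.141, 0.0, 1.402]
force: [0.1, -1.0, -0.5]
grip_width: 0.024
grip_force: 0.0
```

```bash
python3 - <<'E'
from h import *
for n in('side','top'):
    c=shot(n); print(n,[r[:5] for r in rects(c,*LIL,.012) if r[0]>400])
    if n=='side': cv2.imwrite('pics/crop8.png',cv2.resize(cv2.cvtColor(np.asarray(c['pixels'])[180:330,280:440],cv2.COLOR_RGB2BGR),None,fx=4,fy=4))
E
```

```text
side [(700.4, -203.4, 63.1, 72.9, np.float64(0.8997)), (585.6, -155.8, 76.4, 301.2, np.float64(-0.1675))]
top [(583.8, -154.5, 75.8, 298.6, np.float64(-0.1693)), (699.8, -201.2, 58.5, 75.2, np.float64(0.8988))]
```

View pics/crop8.png

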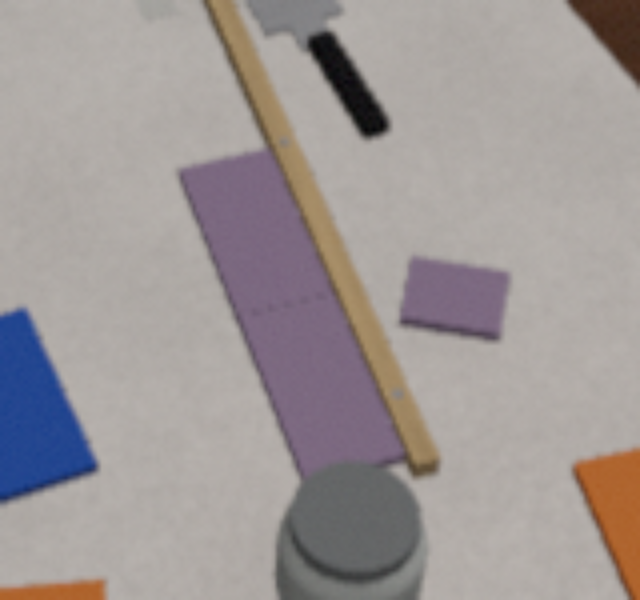

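The two tiles form one straight rectangle (76 × 300 mm) flush to the batten, with only a hairline joint at (285,305). The arm is clear.

```bash
python3 -c "
from station import ctrl
print(ctrl.hand_in())"
```

```text
the job is handed in; nothing more can be done
None
```

The job is handed in: the loose tile lies flush along the batten and butted to the fixed tile, measured in both cameras as one straight 76 × 300 mm rectangle; the arm finished clear, at about 20 s of the 54 s allowed.

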